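Index and pin the swivel of a board vise

ROBOT

A 7-joint arm with a two-finger parallel gripper is mounted at the origin on the work surface. World frame = base frame: x ahead of the robot, y to its left, z up, the work surface at z = 0. Lengths are in m, angles in rad, forces in N, time in s.
With the tool pointing down it reaches from about 0.4 to 0.85 m from the base axis. Payload 10.4 kg.
Tool frame: the origin (TCP) lies on the centre line of the jaws, within the pads' length; the fingertips stand r.finger_overhang ahead of it and the grasp point (between the pads) lies 5 mm behind it (r.finger_overhang is the distance from the TCP to the fingertips, in m); z points along the fingers, y is the line along which they close (so a half turn about z gives the same grasp; the last joint's range is limited). The gripper opens to 87 mm and grips with 3 to 60 N. Pads are 19 mm wide; open, the fingers measure 117 mm over their backs; the gripper's body (75 mm by 190 mm) begins 51 mm behind the grasp point.
Start: joints at [-1.125, 0.332, -0.065, 1.46, 0.022, 1.35, -0.088], TCP at [0.282, 0.558, 0.237] pointing down, gripper open.
Joint ranges: [-2.6, 2.6], [-0.5, 2.12], [-1.47, 1.34], [0.16, 2.42], [-1.27, 4.41], [0.06, 2.06], [-2.6, 2.6]. Speed limits (rad/s): [2.22, 2.22, 2.79, 2.79, 3.14, 3.14, 3.14].

INTERFACE

Orientations are given as a unit quaternion [x, y, z, w].
In Python, from bench import read_state, viewer, r gives the robot as it stands.
- The arm moves only by the tool carry_out, never from a script. Its argument "moves" is a list of rows, each a list of 6 numbers: the shift along the tool's x, y, z in units of 40 mm (1.0 is 40 mm), then the turn, a rotation vector about the tool's x, y, z in units of 8 degrees (1.0 is 8 degrees). A call has 1 to 20 rows; each row shifts and turns the commanded pose from where the row before left it, along the tool's axes as they then stand; what a row does not reach is not made up. A row lasts 1/8 s, in which the tool goes at most 62.5 mm and 10.7 degrees, less where a joint would pass 70% of its speed; a pose out of reach is approached as far as the arm can. A call is refused whole if a number of a shift passes 1 or a number of a turn 1, either way. A call with a gripper value outside its range is refused whole. "fingers" is the finger opening in mm, from 0 to 87, set as the call begins (left out, the last holds). The fingers move at their own pace and stop on an object; "force" is the grip in N (left out, the last holds). Time passes only in rows, so rows that do not move let the fingers close. It gives the time, the measured TCP pose, the force, the opening and the grip force at its end, in the units of the state.
- read_state(): the state, without advancing time (a new reading comes with each control period).
- viewer.camera(name): name is "side" or "top"; returns a dict with "pixels" (480x640x3 uint8, red, green, blue), "range_z" (480x640 float32, m along the optical axis (not along the pixel's ray), 0 where there is no reading), "fx", "fy", "cx", "cy" (pixels), "xyz" and "orientation" of the camera in the world. Camera axes: x right, y down, z forward; pixel columns grow to the right and rows downward; lengths in m; the calibration is good to about 2 mm. A picture is of the moment at which its call begins.
- r.close_job(): hands the job in; it is judged then, once.
The state is a dict: "time": time; "joint_positions": joint angles; "joint_vel": joint speeds; "joint_torque": joint torques, N m; "ee_pos": TCP position; "eef_rot": TCP orientation; "ft_force": force on the tool from outside, world axes, zero at the start; "torque": the same for the moment, N m; "width": finger opening in m; "grip_force": force on a finger pad.
Only numpy, scipy, OpenCV 4.12 (cv2) and the standard library are available. Lean on these libraries where they do the work, as an engineer would, in place of code of your own. Each camera call takes 0.05 s, during which the arm holds its last target. There are 200 camera calls.

TASK

Turn the loose aluminium collar of the grey swivel base until the hole in its lug lies over the hole in the base, then take the index pin (the one with the tall round knob) out of the black rack and put it upright through both holes, fully home with its flange flat on the lug, and let go.

Things in the scene. Friction and masses are not known exactly. Their poses are not given: they have to be found in the camera images.
- swivel_collar (a joint): Angle of the collar about its vertical axis on the fixed base, rad. 0 = the lug's hole lies over the base's hole; positive = anticlockwise from above; starts at 0.6 to 1.3, stops at -0.7 and 1.7. Turns freely, with a slight friction (0.04 N m) that keeps it where left.
- collar_rib (a point): Grip point on the collar's vertical axis, in its upright rib: 60 mm long (x, turns with the collar), 14 thick (y), top 20 mm above this point, foot 25 below, on the aluminium collar: a 100 mm disc, 12 thick, with a 50 mm square lug whose 26 mm through hole is 80 mm from the axis along +x. Upper face of disc and lug 42 mm above the table.
- base_eye (a point): Centre of the mouth of the round hole (26 mm wide, 28 deep) in the top of the fixed grey base, a casting 190 x 120 x 28 mm. It is 80 mm from the collar's axis along this point's +x and 28 mm above the table. z is up. When lined up, the lug lies 2 mm over it, its upper face 14 mm above this point.
- pin_knob (a point): Centre of the index pin's knob, z up along the pin, all steel: knob 22 mm wide, 36 high; below it a 40 mm flange, underside 23 mm under this point; then a 16 mm shank, 36 long, last 12 tapered to 6. 0.14-0.28 kg. Stands in one of 3 holes (24 mm, 75 apart) of a fixed black rack 60 mm high, flange on top; the others hold a T-bar pin (46 mm over the rack) and a flat-headed plug: unwanted.
There are look-alikes about, which are no part of the job. What is shaped like the part that bears pin_knob but pink or red is not meant.

How it is judged:
On the way:
1. the collar is turned until its hole lies over the base's hole (within 0.17 rad) (value of joint swivel_collar between -0.17 and 0.17 rad), for 0.2 s.
At the end, for the whole second after the job is handed in: The collar is within 0.17 rad of its index position and the index pin stands upright (within 0.12 rad) through lug and base, its knob's centre within 12 mm of the base hole's axis and 33 to 41 mm above the base's top (37 mm when the flange lies flat on the lug) (all of step 1 and horizontal distance between pin_knob and base_eye below 0.012 m and z of pin_knob in the frame of base_eye between 0.033 and 0.041 m and angle between pin_knob's own z axis and vertical below 0.12 rad); the robot touches nothing.
It also fails if it takes over 48 s, if anything falls off the work surface, if the arm or the gripper's body presses on something with over 40 N, if the wrist force passes 120 N, or if a joint passes its speed limit or range.

## Working session

There is one attempt and no reset: what is moved stays moved. The work goes in short steps, Python scripts to look and compute and a tool call to move; the robot and the scene stay as the last step left them, time stands still between calls to the robot, and variables do not carry over. Pictures are saved under pics/ and viewed, at most 10 in all, crops included, and the job is handed in when it is done.

Besides the shell and the picture viewer there is one more tool, called after "Call:" by a JSON object that holds its "api" and its "payload". carry_out: Moves the arm, as the interface text tells. Its arguments: {"type":"object","properties":{"moves":{"type":"array","items":{"type":"array","items":{"type":"number"}}},"fingers":{"type":"number"},"force":{"type":"number"}},"required":["moves"]}

```bash
mkdir -p pics
cat > h.py <<'E'
import numpy as np, cv2
from scipy.spatial.transform import Rotation as R
from bench import read_state, viewer, r
def cloud(c):
    z=c["range_z"]; v,u=np.indices(z.shape)
    p=np.stack([(u-c["cx"])/c["fx"]*z,(v-c["cy"])/c["fy"]*z,z],-1)
    w=p@R.from_quat(c["orientation"]).as_matrix().T+np.array(c["xyz"])
    w[z==0]=np.nan
    return w
def onplane(c,u,v,h):
    d=R.from_quat(c["orientation"]).as_matrix()@np.array([(u-c["cx"])/c["fx"],(v-c["cy"])/c["fy"],1])
    o=np.array(c["xyz"]); return o+d*(h-o[2])/d[2]
E
python3 - <<'E'
from h import *
for n in("top","side"):
    c=viewer.camera(n); cv2.imwrite(f"pics/{n}0.png",c["pixels"][:,:,::-1]); np.save(f"{n}0.npy",c,allow_pickle=True)
    print(n,c["xyz"],c["orientation"],c["fx"])
s=read_state();print(s["time"],s["ee_pos"],s["eef_rot"],r.finger_overhang)
E
```

```text
top [0.3711208  0.0766517  0.90995721] [-0.70313253  0.70505592 -0.06881698  0.06135978] 527.277599962288
side [0.48948233 0.59085218 0.47462008] [-0.04633944  0.89120699 -0.45100287  0.01411245] 433.0498224654856
0.1 [0.28224181 0.55729381 0.23587819] [ 2.32250686e-01  9.72655772e-01 -5.96488351e-04 -1.10384737e-04] 0.014
```

View pics/top0.png

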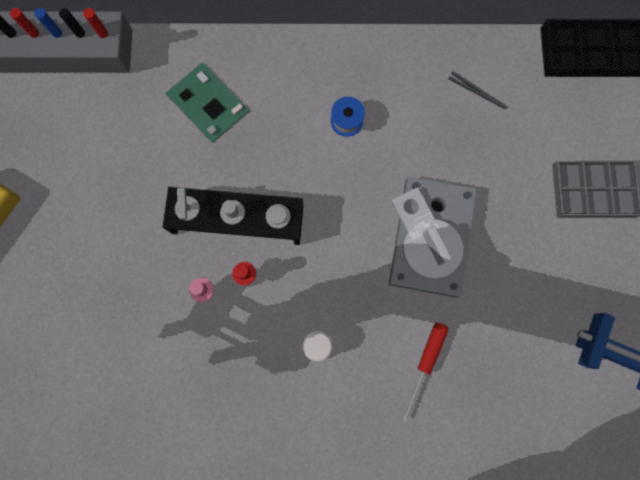

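View pics/side0.png

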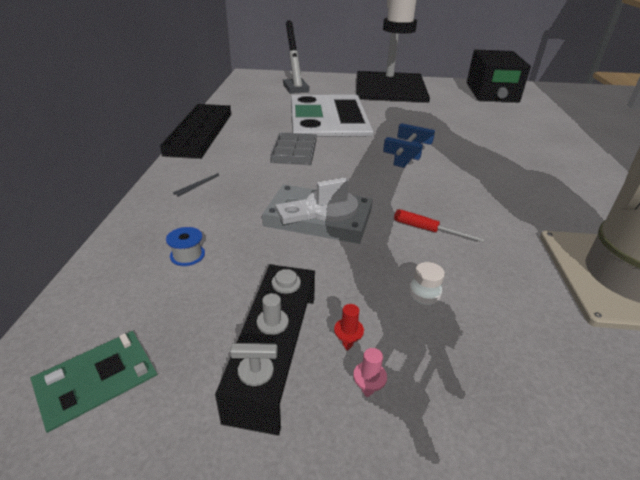

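Top view: the possible targets are the T-bar pin (186,205), the round-knob pin in the middle of the rack (232,210), the flat plug (278,215), the red pin (244,273), the pink pin (201,289) and the white part (317,346). I choose (232,210), which is the tall knob at (271,310) in the side view. The collar's disc is near (434,248), its lug hole is near (408,205), and the base hole is near (437,205).

Run:
```python
from h import *
T=np.load("top0.npy",allow_pickle=True).item();S=np.load("side0.npy",allow_pickle=True).item()
a=cv2.resize(T["pixels"][160:320,370:500,::-1],None,fx=3.4,fy=3.4,interpolation=cv2.INTER_CUBIC)
b=cv2.resize(S["pixels"][250:420,210:330,::-1],None,fx=3.2,fy=3.2,interpolation=cv2.INTER_CUBIC)
im=np.zeros((550,800,3),np.uint8);im[:544,:min(a.shape[1],410)]=a[:, :410];im[:544,412:412+b.shape[1]]=b[:544,:388];cv2.imwrite("pics/crop1.png",im)
wt,ws=cloud(T),cloud(S)
# points by height
def sel(w,lo,hi,box):
    m=(w[...,2]>lo)&(w[...,2]<hi)&(w[...,0]>box[0])&(w[...,0]<box[1])&(w[...,1]>box[2])&(w[...,1]<box[3]);return w[m]
pk=onplane(T,232,210,.1);ax=onplane(T,434,248,.04);print(pk,ax)
for n,w in(("T",wt),("S",ws)):
    k=sel(w,.088,.125,(pk[0]-.03,pk[0]+.03,pk[1]-.03,pk[1]+.03))
    if len(k): print(n,"knob",len(k),k.mean(0),k.min(0),k.max(0))
    for nm,lo,hi in(("base",.02,.032),("collar",.037,.047),("rib",.06,.1)):
        k=sel(w,lo,hi,(ax[0]-.15,ax[0]+.17,ax[1]-.13,ax[1]+.13)).astype(np.float32)
        rc=cv2.minAreaRect(k[:,:2].copy());print(n,nm,len(k),k[:,2].mean(),rc)
for u,v in((408,205),(437,205)):print(onplane(T,u,v,.042 if u<420 else .028))
```

```text
[0.56215747 0.20919104 0.1       ] [ 0.51058429 -0.1204208   0.04      ]
T knob 171 [0.56685362 0.21464702 0.10045823] [0.55662988 0.20448942 0.08897545] [0.578637   0.22490877 0.1053179 ]
T base 4186 0.028161852 ((0.4993031919002533, -0.10519813746213913), (0.14214402437210083, 0.2693588137626648), 79.54513549804688)
T collar 3041 0.04247863 ((0.5358168482780457, -0.10532619059085846), (0.15448497235774994, 0.09953483194112778), 25.668832778930664)
T rib 483 0.08252281 ((0.510707437992096, -0.11762560904026031), (0.060050033032894135, 0.01533815823495388), 25.941926956176758)
S knob 300 [0.56699992 0.21908331 0.09793144] [0.55694728 0.20535228 0.08800601] [0.57861873 0.22734209 0.10253308]
S base 1881 0.026956206 ((0.49976086616516113, -0.1039988100528717), (0.14435608685016632, 0.2687995433807373), 78.24031066894531)
S collar 1301 0.041373912 ((0.5376466512680054, -0.10670728981494904), (0.15707534551620483, 0.09191156178712845), 11.986942291259766)
S rib 498 0.07601266 ((0.5099404454231262, -0.11623448133468628), (0.060367830097675323, 0.016458213329315186), 26.573787689208984)
[ 0.58416059 -0.07894293  0.042     ]
[ 0.58753874 -0.13152892  0.028     ]
```

View pics/crop1.png

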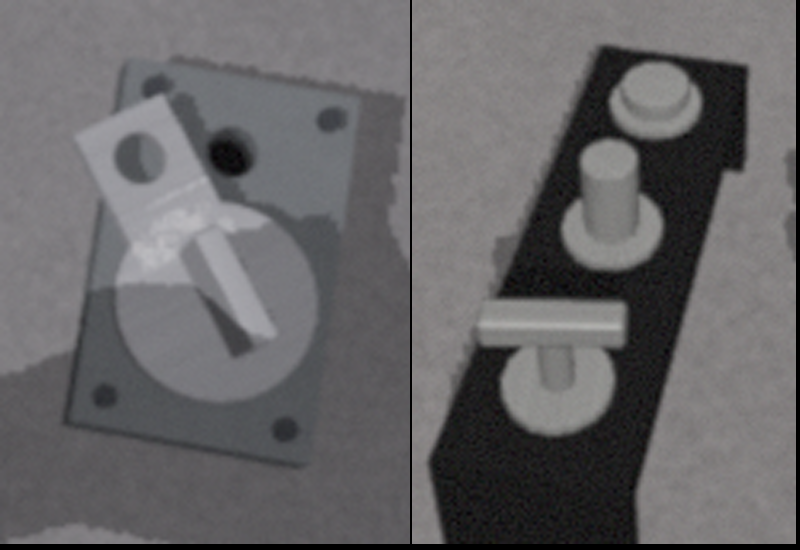

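The crop confirms it: the middle rack item has the tall round knob. The lug points about 26° left of +x, and the base hole is open at crop (231,152). Next I move over the rib.

Call:
{"api": "carry_out", "payload": {"moves": [[-0.706, -0.692, 0, 0, 0, 0], [-0.706, -0.692, 0, 0, 0, 0], [-0.706, -0.692, 0, 0, 0, 0], [-0.706, -0.692, 0, 0, 0, 0], [-0.706, -0.692, 0, 0, 0, 0], [-0.706, -0.692, 0, 0, 0, 0], [-0.706, -0.692, 0, 0, 0, 0], [-0.706, -0.692, 0, 0, 0, 0], [-0.706, -0.692, 0, 0, 0, 0], [-0.706, -0.692, 0, 0, 0, 0], [-0.706, -0.692, 0, 0, 0, 0], [-0.706, -0.692, 0, 0, 0, 0], [-0.706, -0.692, 0, 0, 0, 0], [-0.706, -0.692, 0, 0, 0, 0], [-0.706, -0.692, 0, 0, 0, 0], [-0.706, -0.692, 0, 0, 0, 0], [-0.706, -0.692, 0, 0, 0, 0], [-0.706, -0.692, 0, 0, 0, 0]], "fingers": 60, "force": 30}}

```text
time: 2.35
ee_pos: [0.5109, -0.1177, 0.2363]
eef_rot: [0.232, 0.973, 0.0, -0.0]
ft_force: [0.6, -0.4, -0.5]
width: 0.06
grip_force: 0.0
```

Call:
{"api": "carry_out", "payload": {"moves": [[0, 0, 0, 0, 0, 1], [0, 0, 0, 0, 0, 1], [0, 0, 0, 0, 0, 1], [0, 0, 0, 0, 0, 1], [0, 0, 0, 0, 0, 1], [0, 0, 0, 0, 0, 1], [0, 0, 0, 0, 0, 1], [0, 0, 0, 0, 0, 1], [0, 0, 0, 0, 0, 1], [0, 0, 0, 0, 0, 1], [0, 0, 0, 0, 0, 1], [0, 0, 0, 0, 0, 1], [0, 0, 0, 0, 0, 1], [0, 0, 0, 0, 0, 1], [0, 0, 0, 0, 0, 1], [0, 0, 0, 0, 0, 0.9], [0, 0, 0, 0, 0, 0]]}}

```text
time: 4.47
ee_pos: [0.5106, -0.1165, 0.2363]
eef_rot: [0.974, 0.225, -0.0, -0.0]
ft_force: [-0.5, -0.0, 0.2]
width: 0.0598
grip_force: 0.0
```

```bash
cat >> h.py <<'E'
def need(target,yaw=None):
    s=read_state();q=R.from_quat(s["eef_rot"]);M=q.as_matrix()
    print("t",s["time"],"pos",np.round(s["ee_pos"],4),"xyaw",round(np.degrees(np.arctan2(M[1,0],M[0,0])),2),"z",np.round(M[:,2],3),"j7",s["joint_positions"][-1],"w",s["width"],"F",np.round(s["ft_force"],1))
    print("units",np.round(M.T@(np.array(target)-s["ee_pos"])/.04,2))
    if yaw is not None:
        d=(yaw-np.degrees(np.arctan2(M[1,0],M[0,0]))+180)%360-180; print("turn units z",round(-d/8,2))
E
python3 - <<'E'
from h import *
T=np.load("top0.npy",allow_pickle=True).item();w=cloud(T)
m=((w[...,2]>.022)&(w[...,2]<.034)).astype(np.uint8);m[:,:380]=0;m[:,490:]=0;m[:165]=0;m[310:]=0
m=cv2.morphologyEx(m,cv2.MORPH_OPEN,np.ones((3,3)))
pts=w[m>0][:,:2].astype(np.float32);rc=cv2.minAreaRect(pts);print("base",rc)
g=T["pixels"][190:222,422:456].max(2);d=(g<55).astype(np.uint8)
n,l,st,ce=cv2.connectedComponentsWithStats(d)
for i in range(1,n):
    if st[i,4]>20:print(st[i],ce[i]+[422,190],onplane(T,*(ce[i]+[422,190]),.028))
need([.5103,-.117,.066],26)
E
```

```text
base ((0.5355567932128906, -0.12275851517915726), (0.12110978364944458, 0.19100017845630646), 79.1317367553711)
[  9  10  13  12 116] [436.72413793 205.52586207] [ 0.58660763 -0.1310116   0.028     ]
t 4.475 pos [ 0.5106 -0.1165  0.2363] xyaw 25.99 z [-0.  0. -1.] j7 -0.9040022689386187 w 0.05980565310381863 F [-0.5 -0.   0.2]
units [-0.01  0.01  4.26]
turn units z -0.0
```

Call:
{"api": "carry_out", "payload": {"moves": [[0, 0, 0.85, 0, 0, 0], [0, 0, 0.85, 0, 0, 0], [0, 0, 0.85, 0, 0, 0], [0, 0, 0.85, 0, 0, 0], [0, 0, 0.85, 0, 0, 0], [0, 0, 0, 0, 0, 0]]}}

```text
time: 5.22
ee_pos: [0.509, -0.1164, 0.0647]
eef_rot: [0.974, 0.226, -0.002, -0.0]
ft_force: [0.6, -0.0, 0.8]
width: 0.0604
grip_force: 0.0
```

Call:
{"api": "carry_out", "payload": {"moves": [[0, 0, 0, 0, 0, 0], [0, 0, 0, 0, 0, 0], [0, 0, 0, 0, 0, 0], [0, 0, 0, 0, 0, 0], [0, 0, 0, 0, 0, 0]], "fingers": 5, "force": 15}}

```text
time: 5.85
ee_pos: [0.5109, -0.1166, 0.0667]
eef_rot: [0.974, 0.225, 0.0, 0.0]
ft_force: [6.6, -11.4, -0.7]
width: 0.0179
grip_force: 8.3
```

Call:
{"api": "carry_out", "payload": {"moves": [[0, 0, 0, 0, 0, 0.6], [0, 0, 0, 0, 0, 0.6], [0, 0, 0, 0, 0, 0.6], [0, 0, 0, 0, 0, 0.6], [0, 0, 0, 0, 0, 0.6], [0, 0, 0, 0, 0, 0.6], [0, 0, 0, 0, 0, 0.6], [0, 0, 0, 0, 0, 0.4], [0, 0, 0, 0, 0, 0], [0, 0, 0, 0, 0, 0], [0, 0, 0, 0, 0, 0]]}}

```text
time: 7.22
ee_pos: [0.5119, -0.1199, 0.0669]
eef_rot: [0.995, -0.096, 0.002, 0.002]
ft_force: [7.8, -12.8, -8.8]
width: 0.0141
grip_force: 15.0
```

Call:
{"api": "carry_out", "payload": {"moves": [[0, 0, 0, 0, 0, 0], [0, 0, 0, 0, 0, 0], [0, 0, 0, 0, 0, 0], [0, 0, -0.5, 0, 0, 0], [0, 0, -1, 0, 0, 0], [0, 0, -1, 0, 0, 0], [0, 0, -1, 0, 0, 0], [0, 0, -0.75, 0, 0, 0], [0, 0, 0, 0, 0, 0]], "fingers": 60}}

```text
time: 8.35
ee_pos: [0.5118, -0.1165, 0.2385]
eef_rot: [0.996, -0.094, 0.002, -0.001]
ft_force: [0.3, 0.5, -0.0]
width: 0.0597
grip_force: 0.0
```

Run:
```python
from h import *
need([.567,.2155,.2363])
```

```text
t 8.35 pos [ 0.5118 -0.1165  0.2385] xyaw -10.83 z [ 0.004  0.001 -1.   ] j7 -1.5197904519696415 w 0.059660565643246934 F [ 0.3  0.5 -0. ]
units [-0.2  -8.41  0.07]
```

Run:
```python
from h import *
T=np.load("top0.npy",allow_pickle=True).item();w=cloud(T)
m=(w[...,2]>.055)&(w[...,2]<.07)&(w[...,0]>.48)&(w[...,0]<.66)&(w[...,1]>.08)&(w[...,1]<.34)
rc=cv2.minAreaRect(w[m][:,:2].astype(np.float32));print("rack",rc)
c=np.array(rc[0]);need([*c,.2363])
```

```text
rack ((0.5682206749916077, 0.2157982885837555), (0.22566600143909454, 0.07100550085306168), 84.89700317382812)
t 8.35 pos [ 0.5118 -0.1165  0.2385] xyaw -10.83 z [ 0.004  0.001 -1.   ] j7 -1.5197904519696415 w 0.059660565643246934 F [ 0.3  0.5 -0. ]
units [-0.18 -8.42  0.07]
```

Call:
{"api": "carry_out", "payload": {"moves": [[-0.02, -0.935, 0, 0, 0, 0], [-0.02, -0.935, 0, 0, 0, 0], [-0.02, -0.935, 0, 0, 0, 0], [-0.02, -0.935, 0, 0, 0, 0], [-0.02, -0.935, 0, 0, 0, 0], [-0.02, -0.935, 0, 0, 0, 0], [-0.02, -0.935, 0, 0, 0, 0], [-0.02, -0.935, 0, 0, 0, 0], [-0.02, -0.935, 0, 0, 0, 0], [0, 0, 0, 0, 0, 0]]}}

```text
time: 9.6
ee_pos: [0.566, 0.219, 0.2345]
eef_rot: [0.996, -0.092, -0.001, 0.0]
ft_force: [-0.3, -0.0, -0.3]
width: 0.0603
grip_force: 0.0
```

Call:
{"api": "carry_out", "payload": {"moves": [[0, 0, 0, 0, 0, -1], [0, 0, 0, 0, 0, -1], [0, 0, 0, 0, 0, -1], [0, 0, 0, 0, 0, -1], [0, 0, 0, 0, 0, -1], [0, 0, 0, 0, 0, -1], [0, 0, 0, 0, 0, -1], [0, 0, 0, 0, 0, -1], [0, 0, 0, 0, 0, -1], [0, 0, 0, 0, 0, -1], [0, 0, 0, 0, 0, -1], [0, 0, 0, 0, 0, -1], [0, 0, 0, 0, 0, 0], [0, 0, 0, 0, 0, 0]]}}

```text
time: 11.35
ee_pos: [0.567, 0.2148, 0.2361]
eef_rot: [0.738, 0.675, -0.0, -0.0]
ft_force: [-0.2, -0.4, 0.4]
width: 0.0599
grip_force: 0.0
```

Run:
```python
from h import *
need([.568,.216,.085],84.9)
T=viewer.camera("top");w=cloud(T);np.save("top1.npy",T,allow_pickle=True)
cv2.imwrite("pics/crop2.png",np.hstack([cv2.resize(T["pixels"][160:320,370:500,::-1],None,fx=3,fy=3,interpolation=cv2.INTER_CUBIC),cv2.resize(T["pixels"][150:310,150:280,::-1],None,fx=3,fy=3)]))
b=(w[...,0]>.4)&(w[...,0]<.64)&(w[...,1]>-.22)&(w[...,1]<-.02)
for lo,hi in((.037,.047),(.06,.1)):
    p=w[b&(w[...,2]>lo)&(w[...,2]<hi)][:,:2].astype(np.float32);print(cv2.minAreaRect(p))
```

```text
t 11.35 pos [0.567  0.2148 0.2361] xyaw 84.93 z [-0.001 -0.    -1.   ] j7 -0.42437650105147473 w 0.05993518758849881 F [-0.2 -0.4  0.4]
units [0.03 0.03 3.78]
turn units z 0.0
((0.5378990173339844, -0.12365521490573883), (0.10042452067136765, 0.15559181571006775), 78.01023864746094)
((0.510423481464386, -0.1176067590713501), (0.0148511016741395, 0.05962514132261276), 79.24107360839844)
```

View pics/crop2.png

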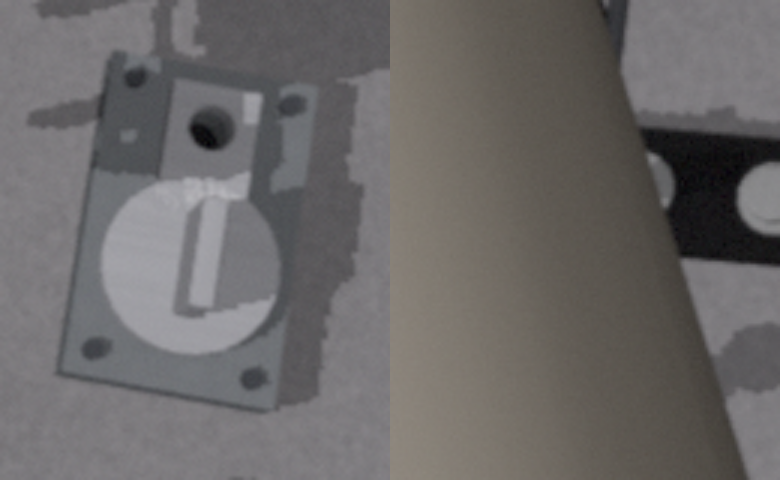

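The collar is lined up: the lug hole at crop (212,128), pixel (440.7,202.7), shows the dark base hole below it. Now I grip the pin.

Call:
{"api": "carry_out", "payload": {"moves": [[0.03, 0.03, 0.75, 0, 0, 0], [0, 0, 0.75, 0, 0, 0], [0, 0, 0.75, 0, 0, 0], [0, 0, 0.75, 0, 0, 0], [0, 0, 0.5, 0, 0, 0], [0, 0, 0.25, 0, 0, 0], [0, 0, 0, 0, 0, 0], [0, 0, 0, 0, 0, 0]]}}

```text
time: 12.4
ee_pos: [0.569, 0.2167, 0.0876]
eef_rot: [0.737, 0.676, 0.001, 0.0]
ft_force: [0.7, 0.1, -0.2]
width: 0.0599
grip_force: 0.0
```

Call:
{"api": "carry_out", "payload": {"moves": [[0, 0, 0, 0, 0, 0], [0, 0, 0, 0, 0, 0], [0, 0, 0, 0, 0, 0], [0, 0, 0, 0, 0, 0], [0, 0, 0, 0, 0, 0], [0, 0, 0, 0, 0, 0], [0, 0, 0, 0, 0, 0]], "fingers": 10, "force": 25}}

```text
time: 13.28
ee_pos: [0.5683, 0.2165, 0.0866]
eef_rot: [0.736, 0.676, 0.0, -0.0]
ft_force: [-0.4, -0.2, 0.7]
width: 0.0213
grip_force: 25.0
```

Run:
```python
from h import *
need([.567,.2155,.2])
T=np.load("top1.npy",allow_pickle=True).item();print("lug hole",onplane(T,440.7,202.7,.042))
c=viewer.camera("side");cv2.imwrite("pics/s2.png",c["pixels"][:,:,::-1])
```

```text
t 13.275 pos [0.5683 0.2165 0.0866] xyaw 85.14 z [-0.  0. -1.] j7 -0.37568825436021314 w 0.021315845356612226 F [-0.4 -0.2  0.7]
units [-0.03 -0.03 -2.84]
lug hole [ 0.58811063 -0.13469701  0.042     ]
```

View pics/s2.png

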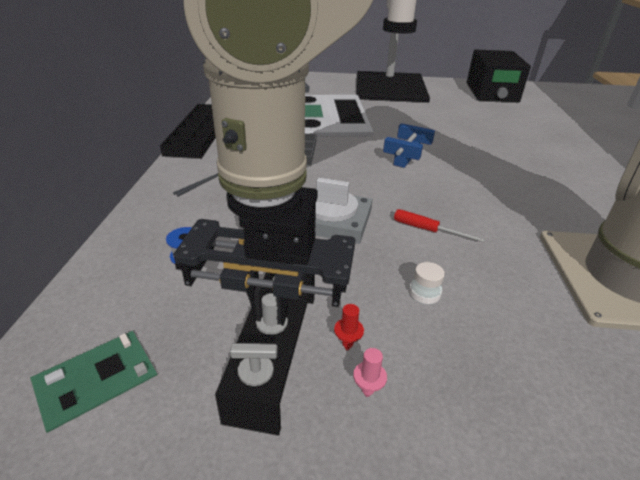

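The grip is 21.3 mm wide on the knob, and the side view (270,312) shows the fingers on the middle pin. I lift it and carry it over the hole.

Call:
{"api": "carry_out", "payload": {"moves": [[0, 0, -0.5, 0, 0, 0], [0, 0, -0.75, 0, 0, 0], [0, 0, -0.75, 0, 0, 0], [0, 0, -0.75, 0, 0, 0], [0, 0, -0.75, 0, 0, 0], [0, 0, -0.25, 0, 0, 0], [0, 0, 0, 0, 0, 0], [0, 0, 0, 0, 0, 0]]}}

```text
time: 14.32
ee_pos: [0.5678, 0.2163, 0.2353]
eef_rot: [0.736, 0.677, -0.001, -0.0]
ft_force: [-0.5, -0.1, -3.0]
width: 0.0212
grip_force: 25.0
```

Run:
```python
from h import *
need([.589,-.134,.23],79)
print(read_state()["grip_force"])
c=viewer.camera("side");w=cloud(c);s=read_state();p=np.array(s["ee_pos"])
d=w-p
for lo,hi in((-.06,-.035),(-.03,-.022)):
    m=(abs(d[...,0])<.035)&(abs(d[...,1])<.035)&(d[...,2]>lo)&(d[...,2]<hi)
    k=d[m];print(len(k),k.mean(0),k.min(0),k.max(0)) if len(k) else print(0)
M=R.from_quat(c["orientation"]).as_matrix().T@(p-np.array(c["xyz"]));u,v=int(c["fx"]*M[0]/M[2]+c["cx"]),int(c["fy"]*M[1]/M[2]+c["cy"])
cv2.imwrite("pics/s3.png",cv2.resize(c["pixels"][max(v-60,0):v+110,max(u-85,0):u+85,::-1],None,fx=3,fy=3));print(u,v)
```

```text
t 14.325 pos [0.5678 0.2163 0.2353] xyaw 85.14 z [-0.002 -0.001 -1.   ] j7 -0.4210361044232832 w 0.021192378781197844 F [-0.5 -0.1 -3. ]
units [-8.68  1.27  0.14]
turn units z 0.77
24.999433429911733
199 [-0.00062502  0.00461024 -0.0453641 ] [-0.00730659 -0.00038974 -0.05979992] [ 0.00818487  0.00777146 -0.03511353]
175 [-0.00106355  0.01175061 -0.02356897] [-0.01903184 -0.00570668 -0.02664497] [ 0.02017197  0.01926631 -0.02200306]
265 206
```

View pics/s3.png

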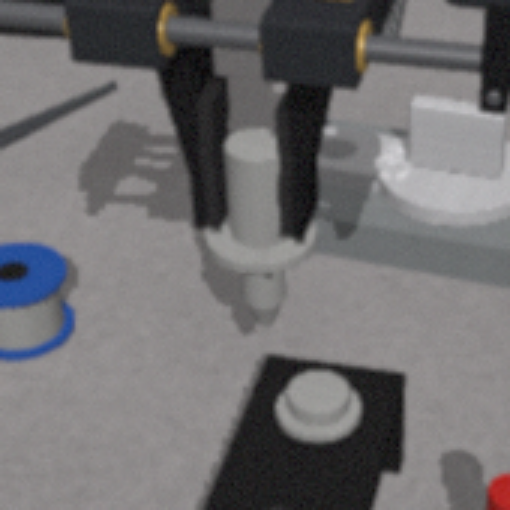

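The pin hangs upright and centred between the fingers (crop (252,210)).

Call:
{"api": "carry_out", "payload": {"moves": [[-0.868, 0.127, 0, 0, 0, 0], [-0.868, 0.127, 0, 0, 0, 0], [-0.868, 0.127, 0, 0, 0, 0], [-0.868, 0.127, 0, 0, 0, 0], [-0.868, 0.127, 0, 0, 0, 0], [-0.868, 0.127, 0, 0, 0, 0], [-0.868, 0.127, 0, 0, 0, 0], [-0.868, 0.127, 0, 0, 0, 0], [-0.868, 0.127, 0, 0, 0, 0], [-0.868, 0.127, 0, 0, 0, 0], [0, 0, 0.6, 0, 0, 0], [0, 0, 0.6, 0, 0, 0], [0, 0, 0.6, 0, 0, 0], [0, 0, 0.6, 0, 0, 0], [0, 0, 0, 0, 0, 0], [0, 0, 0, 0, 0, 0]]}}

```text
time: 16.38
ee_pos: [0.5898, -0.1339, 0.1411]
eef_rot: [0.736, 0.676, 0.0, 0.0]
ft_force: [1.0, -0.4, -1.3]
width: 0.0214
grip_force: 25.0
```

Run:
```python
from h import *
need([.589,-.134,.0685])
c=viewer.camera("side");w=cloud(c);p=np.array(read_state()["ee_pos"]);d=w-p
m=(abs(d[...,0])<.035)&(abs(d[...,1])<.035)&(d[...,2]>-.06)&(d[...,2]<-.03);print(m.sum(),w[m].min(0),w[m].max(0))
M=R.from_quat(c["orientation"]).as_matrix().T@(p-np.array(c["xyz"]));u,v=int(c["fx"]*M[0]/M[2]+c["cx"]),int(c["fy"]*M[1]/M[2]+c["cy"])
cv2.imwrite("pics/s4.png",cv2.resize(c["pixels"][v-40:v+70,u-60:u+80,::-1],None,fx=4,fy=4,interpolation=cv2.INTER_CUBIC));print(u,v)
```

```text
t 16.375 pos [ 0.5898 -0.1339  0.1411] xyaw 85.13 z [ 0. -0. -1.] j7 0.2488502481040671 w 0.0214088887913746 F [ 1.  -0.4 -1.3]
units [-0.   -0.02  1.82]
85 [ 0.58339097 -0.13486523  0.08170538] [ 0.59667284 -0.12498516  0.10715797]
290 147
```

View pics/s4.png

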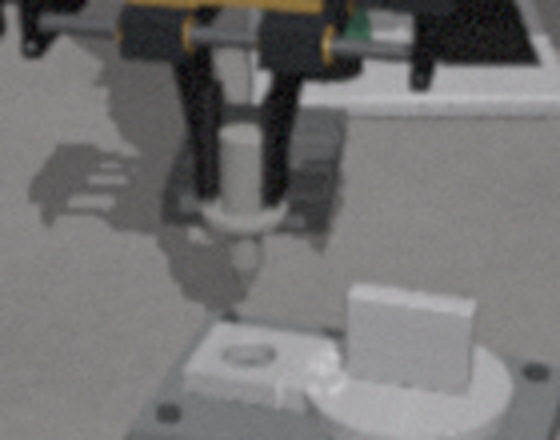

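The tip (245,265) stands straight over the lug hole (248,352). I descend slowly.

Call:
{"api": "carry_out", "payload": {"moves": [[0, 0, 0.3, 0, 0, 0], [0, 0, 0.3, 0, 0, 0], [0, 0, 0.3, 0, 0, 0], [0, 0, 0.2, 0, 0, 0], [0, 0, 0.1, 0, 0, 0], [0, 0, 0, 0, 0, 0], [0, 0, 0, 0, 0, 0]]}}

```text
time: 17.3
ee_pos: [0.5899, -0.1338, 0.0929]
eef_rot: [0.736, 0.676, 0.0, 0.0]
ft_force: [0.1, -0.7, -2.6]
width: 0.0214
grip_force: 25.0
```

Call:
{"api": "carry_out", "payload": {"moves": [[0, 0, 0.15, 0, 0, 0], [0, 0, 0.15, 0, 0, 0], [0, 0, 0.15, 0, 0, 0], [0, 0, 0.1, 0, 0, 0], [0, 0, 0.04, 0, 0, 0], [0, 0, 0, 0, 0, 0], [0, 0, 0, 0, 0, 0]]}}

```text
time: 18.18
ee_pos: [0.5897, -0.1338, 0.0691]
eef_rot: [0.736, 0.676, 0.0, 0.0]
ft_force: [0.0, -0.5, -2.1]
width: 0.0216
grip_force: 25.0
```

Call:
{"api": "carry_out", "payload": {"moves": [[0, 0, 0.02, 0, 0, 0], [0, 0, 0.02, 0, 0, 0], [0, 0, 0, 0, 0, 0]]}}

```text
time: 18.55
ee_pos: [0.5898, -0.1338, 0.0684]
eef_rot: [0.737, 0.676, 0.0, 0.0]
ft_force: [-3.9, 1.2, 10.0]
width: 0.0213
grip_force: 25.0
```

Call:
{"api": "carry_out", "payload": {"moves": [[0, 0, 0, 0, 0, 0], [0, 0, 0, 0, 0, 0], [0, 0, 0, 0, 0, 0], [0, 0, 0, 0, 0, 0], [0, 0, -0.3, 0, 0, 0], [0, 0, -0.8, 0, 0, 0], [0, 0, -1, 0, 0, 0], [0, 0, -1, 0, 0, 0], [0, 0, -1, 0, 0, 0], [0, 0, 0, 0, 0, 0], [0, 0, 0, 0, 0, 0]], "fingers": 42}}

```text
time: 19.92
ee_pos: [0.5894, -0.1337, 0.2312]
eef_rot: [0.736, 0.676, 0.0, -0.0]
ft_force: [-0.8, 0.3, 0.4]
width: 0.042
grip_force: 0.0
```

Run:
```python
from h import *
need([.589,-.134,.0685])
c=viewer.camera("side");w=cloud(c)
m=(abs(w[...,0]-.589)<.03)&(abs(w[...,1]+.134)<.03)
k=w[m&(w[...,2]>.055)&(w[...,2]<.1)];print(len(k),k.min(0),k.max(0))
cv2.imwrite("pics/s5.png",cv2.resize(c["pixels"][130:240,230:390,::-1],None,fx=4,fy=4,interpolation=cv2.INTER_CUBIC))
```

```text
t 19.925 pos [ 0.5894 -0.1337  0.2312] xyaw 85.14 z [-0.  0. -1.] j7 0.21390413320116256 w 0.04197009588347279 F [-0.8  0.3  0.4]
units [-0.01 -0.01  4.07]
183 [ 0.57972561 -0.14311986  0.055117  ] [ 0.60103106 -0.12081622  0.08365562]
```

View pics/s5.png

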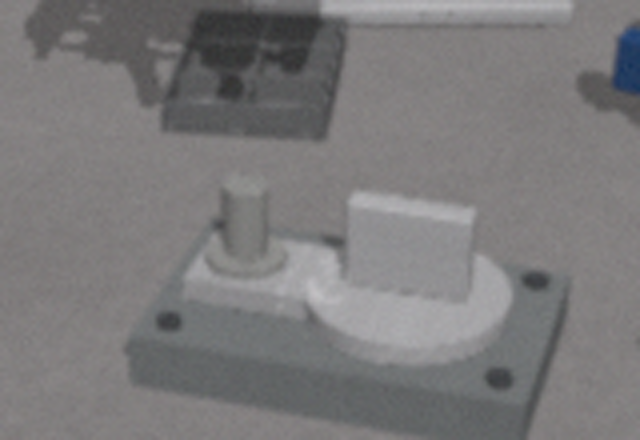

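The pin stands upright with its flange flat on the lug (crop (245,260)). The knob top is at about 0.083 m, as expected, and the arm is clear.

```bash
python3 -c "
from bench import r
print(r.close_job())"
```

```text
the job is handed in; nothing more can be done
None
```

The collar is turned to its index position, the index pin is released upright with its flange flat on the lug, and the job was handed in at about 20 s; no verdict was returned.

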